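Set the hotplate's spring-wound timer to burn in a pan

ROBOT

A 6-joint arm with a two-finger parallel gripper is mounted at the origin on the work surface. World frame = base frame: x ahead of the robot, y to its left, z up, the work surface at z = 0. Lengths are in m, angles in rad, forces in N, time in s.
With the tool pointing down it reaches from about 0.325 to 0.85 m from the base axis. Payload 15.5 kg.
Tool frame: the origin (TCP) lies at the very end of the fingers, on their centre line; the grasp point (between the pads) lies 19 mm behind it (ctrl.grasp_offset is the distance from the TCP to the grasp point, in m); z points along the fingers, y is the direction in which the jaws open and shut (so a half turn about z gives the same grasp; the last joint's range is limited). The gripper opens to 91 mm and grips with 3 to 60 N. Pads are 32 mm wide; open, the fingers measure 118 mm over their backs; the gripper's body (76 mm by 178 mm) begins 60 mm behind the grasp point.
Start: joints at [-1.206, 0.494, 1.345, -0, 1.302, -0.096], TCP at [0.278, -0.56, 0.185] pointing down, gripper open.
Joint ranges: [-2.91, 2.91], [-0.82, 2.16], [0.22, 2.67], [-1.22, 4.37], [0.12, 2.79], [-3.08, 3.08]. Speed limits (rad/s): [1.89, 1.89, 2.57, 3.01, 3.01, 3.01].

INTERFACE

Orientations are given as a unit quaternion [w, x, y, z].
In Python, from cell import ctrl gives the robot as it stands.
- The arm moves only by the shell command python3 -m pendant 'ROWS'. ROWS is JSON, a list of rows, each a list of 3 entries, a list of its own where there are three numbers: the finger opening in m, from 0 to 0.0912, then the shift along the tool's x, y, z in m, then the turn about the tool's z in degrees. In form: [[claw, [x, y, z], twist], ...]. A call has exactly 10 rows; each row is the pose to reach, as a shift and turn from the pose commanded when the call began, along the tool's axes at that moment; what a row does not reach only later rows make up. A row lasts 1/10 s, in which the tool goes at most 50 mm and 8.59 degrees, less where a joint would pass 70% of its speed; a pose out of reach is approached as far as the arm can. A call with a gripper value outside its range is refused whole. The fingers move at their own pace and stop on an object; the grip force is fixed at half the most. Time passes only in rows, so rows that repeat a pose let the fingers close, or fill a call up. It gives the time, the measured TCP pose, the force and the opening at its end, in the units of the state.
- ctrl.observe(): the state, without advancing time (a new reading comes with each control period).
- ctrl.camera(name): name is "scene" or "top" or "wrist"; returns a dict with "color" (480x640x3 uint8, red, green, blue), "fov_y" (degrees; the focal length in pixels is half the picture's height over the tangent of half this angle, whatever the lens; pixels are square), "cx", "cy" (the principal point, pixels), "pose" (4x4, takes a point from camera to world coordinates). Camera axes: x right, y down, z forward; pixel columns grow to the right and rows downward; lengths in m; the calibration is good to about 2 mm. A picture is of the moment at which its call begins. There is no depth.
- ctrl.hand_in(): hands the job in, once; it reports no verdict.
The state is a dict: "clock": time; "joint_pos": joint angles; "joint_vel": joint speeds; "tau": joint torques, N m; "ee_pos": TCP position; "tool_rot": TCP orientation; "force": force on the tool from outside, world axes, zero at the start; "torque": the same for the moment, N m; "grip_width": finger opening in m.
Only numpy, scipy, OpenCV 4.12 (cv2) and the standard library are available. Lean on these libraries where they do the work, as an engineer would, in place of code of your own. Each camera call takes 0.05 s, during which the arm holds its last target. There are 200 camera calls.

TASK

The pan on the hotplate is to be burnt in for 20 minutes: on the hotplate's spring-wound timer (the larger of its two dials) wind the knob clockwise past the top mark until you feel it come up against its stop, without forcing it there, then turn it back down to the 20 minute mark and let go. Leave the heat regulator, the pan and the tools on the bench as they are.

Things in the scene. Friction and masses are not known exactly. Their poses are not given: they have to be found in the camera images.
- timer: Spring-wound timer, fixed in the hotplate's control strip, left or right. Origin: underside of its round face (92 mm wide, 4 mm thick) on its vertical turning axis; z up, x away from the operator's side. Ticks: a short one per minute, longer per 5, longest per 10; a dot lies just before 0. Clockwise from above, 8 degrees a minute: 0 lies 120 degrees anticlockwise of x, 30 (the top mark) 120 degrees clockwise of x.
- timer_axis (a point): Point on the timer's turning axis, near mid-height of the knob's bar, 26 mm above the timer's origin. The black bar is 40 mm long, 13 mm thick, 26 mm tall (11 to 37 mm above that origin), straight up, on a round skirt 46 mm wide whose top is 11 mm above it. Its long side runs along the pointer: 18 mm from the axis to the pointer side, 22 mm to the other. Winding it takes 0.18 to 0.26 N m, turning back 0.06 to 0.14; it stays where it is left.
- timer_pointer (a point): Tip of the timer knob's pointer, a slim nose low down on one end of the bar, 31 mm from the axis and 12 mm above the timer's origin. It turns with the knob; the x axis of its frame points out along the pointer. Winding is clockwise from above. The stop inside lies past the top mark (4 to 24 degrees, different each time, not visible) and is felt as a sudden steep rise of the torque; it is damaged at 0.24 N m above the winding torque, some 3 degrees further.
- timer_mark_0 (a point): Where the pointer tip stands at 0 minutes: 31 mm from the timer's axis, at the pointer's height, just inside the first long tick.
- timer_mark_20 (a point): Where the pointer tip stands at 20 minutes: 31 mm from the timer's axis, at the pointer's height, just inside the third long tick counted clockwise from the dot (0, 10, 20, 30).
- timer_mark_30 (a point): Where the pointer tip stands at 30 minutes, the top mark: 31 mm from the timer's axis, at the pointer's height, just inside the last long tick.
- regulator_line (a point): Rim of the heat regulator's knob at its white line: a plain round fluted black knob 38 mm wide and 18 mm tall, 170 mm beside the timer on the same control strip; this point is on its top, 16.5 mm off its axis and 22 mm above the hotplate's top. To be left alone.
- hotplate: Steel bench hotplate, fixed, 420 (x) by 320 (y) by 80 mm tall; origin under its middle, x away from the operator. Control strip with both dials along its -x side, their axes at x = -150 mm, y = +85 and -85 mm; iron heating plate 220 mm wide centred at x = 60 mm, its top 96 mm above the bench.
- pan: Shallow dark iron pan with two ears, loose on the heating plate: 224 mm wide (276 over the ears), 46 mm tall; origin at the middle of its underside. To be left alone.
- hammer: Hammer, 270 mm long, lying on the bench to the left; to be left alone.
- tin: Closed dark steel tin, 154 by 204 by 68 mm tall, on the bench to the right; origin at the middle of its underside. To be left alone.
- dolly: Waisted round steel planishing dolly, 60 mm wide and 58 mm tall, on the bench to the left; origin at the middle of its underside. To be left alone.

How it is judged:
On the way:
1. the timer has been wound past its top mark and up against its stop (contact force between timer_stop and timer_dial above 1.5 N), for 0.2 s.
At the end, for the whole second after the job is handed in: the timer's pointer tip stands within 3 mm (0.7 minute) of the 20 minute mark, the regulator's line within 4 mm and the pan within 12 mm of where they were, the knob let go (horizontal distance between timer_pointer and timer_mark_20 below 0.003 m and distance of regulator_line from where it was at the start of the episode below 0.004 m and distance of pan from where it was at the start of the episode below 0.012 m); the robot touches nothing.
It fails at once if the knob is forced against its stop (contact force between timer_stop and timer_dial above 12 N).
It fails at once if the heat regulator is turned (distance of regulator_line from where it was at the start of the episode above 0.004 m).
It fails at once if the pan is shifted (distance of pan from where it was at the start of the episode above 0.012 m).
It fails at once if a tool or the tin on the bench is shifted (distance of any of hammer, tin, dolly from where it was at the start of the episode above 0.015 m).
It also fails if it takes over 72 s, if anything falls off the work surface, if the arm or the gripper's body presses on something with over 40 N, if the wrist force passes 120 N, or if a joint passes its speed limit or range.

## Working session

There is one attempt and no reset: what is moved stays moved. The work goes in short steps, Python scripts to look and compute and a shell command to move; the robot and the scene stay as the last step left them, time stands still between calls to the robot, and variables do not carry over. Pictures are saved under pics/ and viewed, about 8 in all and at most 12, crops included, and the job is handed in when it is done.

```bash
ls; mkdir -p pics; python3 - <<'E'
from cell import ctrl
import cv2,numpy as np
for n in ("top","scene"):
    c=ctrl.camera(n); cv2.imwrite(f"pics/{n}1.png",c["color"][:,:,::-1]); print(n,c["fov_y"],c["cx"],c["cy"],np.round(c["pose"],4).tolist())
s=ctrl.observe(); print(s)
E
```

```text
pics
top 51.67362876888406 311.6876527928423 245.9493900388834 [[-0.0083, -0.9953, 0.0966, 0.4511], [-1.0, 0.0083, -0.0012, 0.0118], [0.0004, -0.0966, -0.9953, 1.5468], [0.0, 0.0, 0.0, 1.0]]
scene 56.77037675538488 315.10292269316705 237.84774236281254 [[0.5565, 0.5433, -0.6287, 1.3527], [0.8308, -0.351, 0.432, -0.5185], [0.014, -0.7626, -0.6467, 0.8742], [0.0, 0.0, 0.0, 1.0]]
{'clock': 0.1, 'joint_pos': array([-1.20552860e+00,  4.94132201e-01,  1.34605629e+00, -1.64210192e-05,
        1.30252501e+00, -9.54848704e-02]), 'joint_vel': array([-0.00028464,  0.00053686, -0.00062748, -0.00018456, -0.00053906,
       -0.00040007]), 'tau': array([ 1.97526620e-03, -8.80236912e+01, -3.82542980e+01,  7.09459023e-02,
        4.82990826e-02,  2.36052500e-06]), 'ee_pos': array([ 0.27775926, -0.55946629,  0.18459535]), 'tool_rot': array([-5.54269206e-04,  9.73579887e-01,  2.28345985e-01, -8.32111330e-05]), 'force': array([-0.74970094, -0.50552201, -0.44042331]), 'torque': array([ 0.01253354, -0.04202398,  0.02191446]), 'grip_width': 0.09144119880221147}
```

View pics/top1.png

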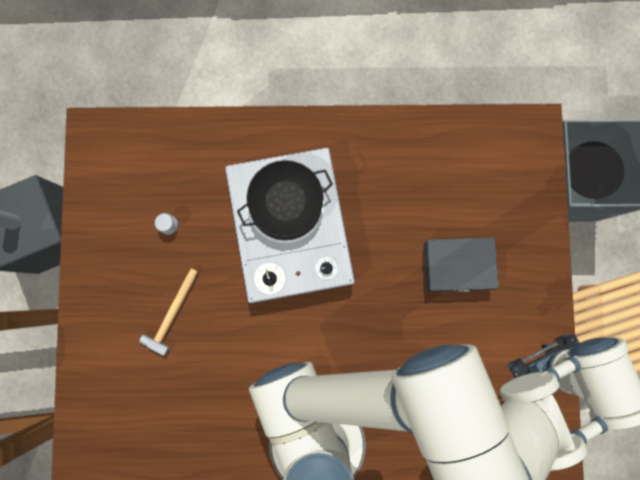

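The top view shows the timer at about (269,278), the regulator at (326,268) and the pan at (286,200). I'll zoom in on the dials.

```bash
cat > h.py <<'E'
from cell import ctrl
import cv2,numpy as np
def pix2w(c,u,v,z):
    f=240/np.tan(np.radians(c["fov_y"]/2)); P=np.array(c["pose"])
    d=P[:3,:3]@np.array([(u-c["cx"])/f,(v-c["cy"])/f,1]); return P[:3,3]+d*(z-P[2,3])/d[2]
def w2pix(c,p):
    f=240/np.tan(np.radians(c["fov_y"]/2)); P=np.array(c["pose"])
    q=P[:3,:3].T@(np.array(p)-P[:3,3]); return np.array([c["cx"],c["cy"]])+f*q[:2]/q[2]
def axes():
    from scipy.spatial.transform import Rotation as R
    s=ctrl.observe(); return s,R.from_quat(s["tool_rot"],scalar_first=True).as_matrix()
E
python3 - <<'E'
from h import *
c=ctrl.camera("top")
im=c["color"][:,:,::-1]
cv2.imwrite("pics/t2.png",cv2.resize(im[240:310,230:360],None,fx=6,fy=6,interpolation=cv2.INTER_CUBIC))
for n,u,v,z in(("timer",269,278,.084),("reg",326,268,.102),("FL",249,301,.08),("FR",353,284,.08),("BL",226,166,.08),("BR",329,149,.08)): print(n,pix2w(c,u,v,z).round(4))
E
```

```text
timer [0.4992 0.1366 0.084 ]
reg [ 0.5264 -0.0312  0.102 ]
FL [0.4323 0.1957 0.08  ]
FR [ 0.4796 -0.111   0.08  ]
BL [0.8382 0.2668 0.08  ]
BR [ 0.8882 -0.045   0.08  ]
```

View pics/t2.png

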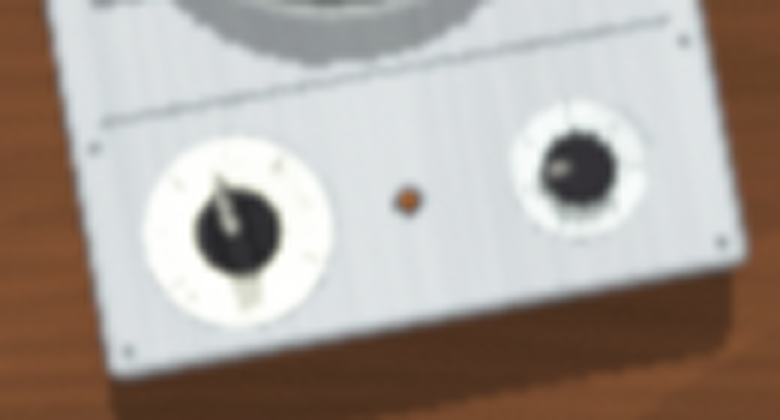

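The face centre is near pixel (269.5,278.5). The pointer is at about 20° world yaw, the hotplate yaw is about 9.4°, so the dial reads about 14 min. I'll move above the timer and turn so the joint 6 range allows the full winding.

```bash
python3 -m pendant '[[0.0912,[0.508,-0.525,-0.06],-85],[0.0912,[0.508,-0.525,-0.06],-85],[0.0912,[0.508,-0.525,-0.06],-85],[0.0912,[0.508,-0.525,-0.06],-85],[0.0912,[0.508,-0.525,-0.06],-85],[0.0912,[0.508,-0.525,-0.06],-85],[0.0912,[0.508,-0.525,-0.06],-85],[0.0912,[0.508,-0.525,-0.06],-85],[0.0912,[0.508,-0.525,-0.06],-85],[0.0912,[0.508,-0.525,-0.06],-85]]'; python3 - <<'E'
from h import *
s,R=axes(); t=np.array([.5,.137,.24]); print(R.round(3), R.T@(t-s["ee_pos"]), np.degrees(np.arctan2(R[1,0],R[0,0])),np.degrees(s["joint_pos"]).round(1))
E
```

```text
clock: 1.15
ee_pos: [0.4292, -0.083, 0.2263]
tool_rot: [0.0, 0.561, 0.828, 0.0]
force: [1.9, -0.4, 0.6]
grip_width: 0.0914
[[-0.37   0.929  0.   ]
 [ 0.929  0.37  -0.   ]
 [-0.     0.    -1.   ]] [ 0.17811766  0.14727787 -0.01369693] 111.74039158304222 [-18.8  10.4  98.5  -0.   71.1 -40.5]
```

```bash
python3 -m pendant '[[0.0912,[0.178,0.147,-0.014],-88],[0.0912,[0.178,0.147,-0.014],-88],[0.0912,[0.178,0.147,-0.014],-88],[0.0912,[0.178,0.147,-0.014],-88],[0.0912,[0.178,0.147,-0.014],-88],[0.0912,[0.178,0.147,-0.014],-88],[0.0912,[0.178,0.147,-0.014],-88],[0.0912,[0.178,0.147,-0.014],-88],[0.0912,[0.178,0.147,-0.014],-88],[0.0912,[0.178,0.147,-0.014],-88]]'; python3 - <<'E'
from h import *
s,R=axes(); print(s["ee_pos"], np.degrees(np.arctan2(R[1,0],R[0,0])),np.degrees(s["joint_pos"]).round(1))
c=ctrl.camera("wrist"); cv2.imwrite("pics/w1.png",c["color"][:,:,::-1]); np.save("w1.npy",c,allow_pickle=True)
print(w2pix(c,[.5,.137,.084]),np.round(c["pose"],3).tolist(),c["fov_y"])
E
```

```text
clock: 2.15
ee_pos: [0.5008, 0.1344, 0.2398]
tool_rot: [-0.0, -0.154, 0.988, -0.0]
force: [0.2, -0.5, 0.8]
grip_width: 0.0913
[0.50078726 0.13441484 0.23984145] -162.29633600698423 [  8.4  16.6  87.3  -0.   76.1 -99.3]
[317.03242779 198.59478698] [[-0.304, 0.918, 0.255, 0.429], [0.953, 0.292, 0.082, 0.113], [0.0, 0.268, -0.963, 0.44], [0.0, 0.0, 0.0, 1.0]] 58.219984780373586
```

View pics/w1.png

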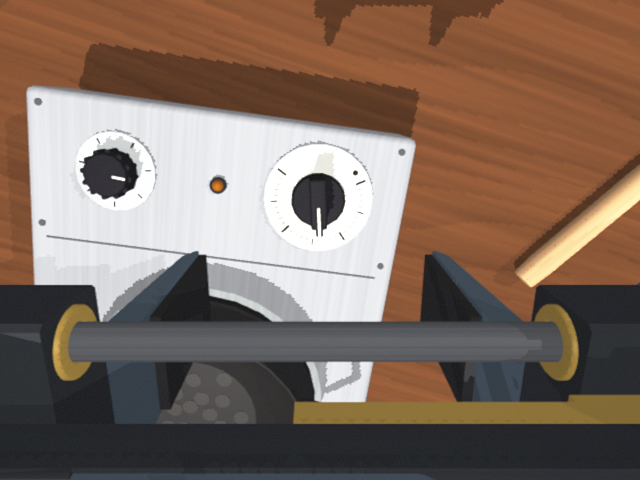

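The wrist view shows the timer face centred near (318,196), the pointer tip near (320,235), the dot at (355,173), and the regulator at (110,174). I'll rectify it to metric and fit the face.

```bash
cat >> h.py <<'E'
def rect(c,cen,yaw,z,half=.055,px=5):
    # top-down map, image up = dial x, left = dial y ; px per mm
    n=int(half*1000*px); a=np.array([[half,half],[half,-half],[-half,-half],[-half,half]])
    co,si=np.cos(yaw),np.sin(yaw)
    src=np.float32([w2pix(c,[cen[0]+co*x-si*y,cen[1]+si*x+co*y,z]) for x,y in a])
    H=cv2.getPerspectiveTransform(src,np.float32([[0,0],[2*n,0],[2*n,2*n],[0,2*n]]))
    return cv2.warpPerspective(c["color"],H,(2*n,2*n),flags=cv2.INTER_CUBIC)
E
python3 - <<'E'
from h import *
c=np.load("w1.npy",allow_pickle=True).item()
im=c["color"].astype(int); 
print(im[160,300],im[215,390],im[150,250], im[200,280])
cen=np.array([.5,.137])
r=rect(c,cen,np.radians(9.4),.084)
g=cv2.cvtColor(r,cv2.COLOR_RGB2GRAY); m=(g>238).astype(np.uint8)
m=cv2.morphologyEx(m,cv2.MORPH_OPEN,np.ones((5,5))); 
cs=max(cv2.findContours(m,0,1)[0],key=cv2.contourArea); h=cv2.convexHull(cs)
print(cv2.fitEllipse(h),cv2.minEnclosingCircle(cs))
v=cv2.cvtColor(r,cv2.COLOR_RGB2BGR); cv2.drawContours(v,[h],0,(0,0,255),1); cv2.imwrite("pics/r1.png",v)
# hotplate front corners yaw from screws
for u,vv in((402,152),(38,101),(42,222),(380,266),(217.5,185)): print(pix2w(c,u,vv,.08).round(4))
E
```

```text
[255 255 255] [236 237 239] [237 239 241] [255 255 254]
((256.1361083984375, 249.44073486328125), (452.5189208984375, 531.7197875976562), 146.16693115234375) ((235.552001953125, 232.29586791992188), 282.9495849609375)
[0.442  0.1923 0.08  ]
[ 0.4927 -0.1002  0.08  ]
[ 0.5926 -0.0829  0.08  ]
[0.542  0.2093 0.08  ]
[0.5151 0.0537 0.08  ]
```

View pics/r1.png

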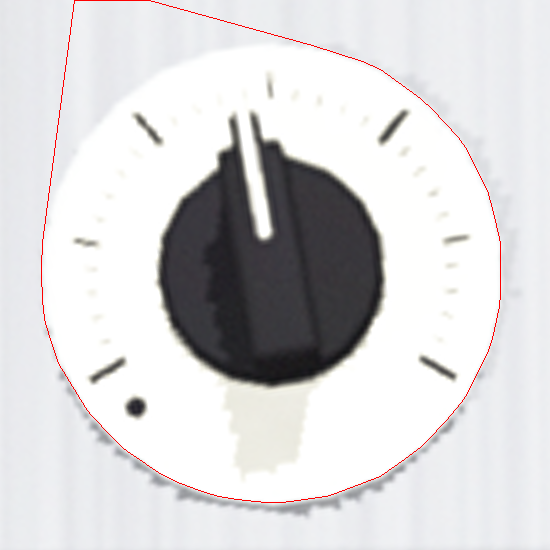

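Rectified: 0/10/20/30 ticks at (108,371), (148,129), (394,126), (438,367). Centre ≈(271.5,273) gives the axis at about (0.5003,0.1377), yaw ≈9.9°, and pointer yaw ≈19.8° (13.8 min). Descending partway.

```bash
python3 -m pendant '[[0.0912,[0,0,0.02],-2],[0.0912,[0,0,0.04],-2],[0.0912,[0,0,0.06],-2],[0.0912,[0,0,0.08],-2],[0.0912,[0,0,0.09],-2],[0.0912,[0,0,0.1],-2],[0.0912,[0,0,0.1],-2],[0.0912,[0,0,0.1],-2],[0.0912,[0,0,0.1],-2],[0.0912,[0,0,0.1],-2]]'; cat >> h.py <<'E'
def rep(t=None):
    s,R=axes(); print(s["clock"],s["ee_pos"].round(4),"yaw",np.degrees(np.arctan2(R[1,0],R[0,0])).round(2),"F",s["force"].round(2),"T",s["torque"].round(3),"tau6",round(s["tau"][5],3),"w",round(s["grip_width"],4),"j6",np.degrees(s["joint_pos"][5]).round(1))
    if t is not None: print("tool shift mm",(1000*R.T@(np.array(t)-s["ee_pos"])).round(2))
E
python3 -c "
from h import *
rep([.5003,.1377,.095])"
```

```text
clock: 3.2
ee_pos: [0.5014, 0.1345, 0.1407]
tool_rot: [0.001, -0.168, 0.986, -0.0]
force: [-1.0, -0.4, 0.4]
grip_width: 0.0915
3.2 [0.5014 0.1345 0.1407] yaw -160.67 F [-0.97 -0.35  0.37] T [ 0.189 -0.128  0.025] tau6 0.011 w 0.0915 j6 -100.9
tool shift mm [-1.000e-02  3.410e+00  4.568e+01]
```

```bash
python3 -m pendant '[[0.0912,[0,0.0034,0.01],-0.5],[0.0912,[0,0.0034,0.02],-0.5],[0.0912,[0,0.0034,0.03],-0.5],[0.0912,[0,0.0034,0.038],-0.5],[0.0912,[0,0.0034,0.042],-0.5],[0.0912,[0,0.0034,0.045],-0.5],[0.05,[0,0.0034,0.045],-0.5],[0.03,[0,0.0034,0.045],-0.5],[0.03,[0,0.0034,0.045],-0.5],[0.03,[0,0.0034,0.045],-0.5]]';python3 - <<'E'
from h import *
rep([.5003,.1377,.095])
c=ctrl.camera("wrist"); cv2.imwrite("pics/w2.png",c["color"][:,:,::-1])
E
```

```text
clock: 4.2
ee_pos: [0.5, 0.1376, 0.0953]
tool_rot: [0.0, -0.172, 0.985, 0.0]
force: [0.4, 0.7, -0.7]
grip_width: 0.0621
4.2 [0.5    0.1376 0.0953] yaw -160.15 F [ 0.42  0.65 -0.73] T [ 0.141 -0.071  0.001] tau6 0.0 w 0.0621 j6 -101.1
tool shift mm [-0.29 -0.04  0.31]
```

View pics/w2.png

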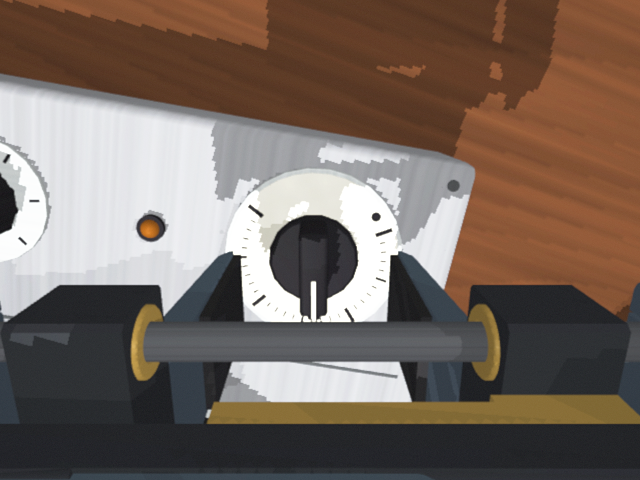

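The bar is centred between the open fingers (bar at 300–327, fingertips at 244 and 391). Closing.

```bash
python3 -m pendant '[[0.0,[0,0,0],0],[0.0,[0,0,0],0],[0.0,[0,0,0],0],[0.0,[0,0,0],0],[0.0,[0,0,0],0],[0.0,[0,0,0],0],[0.0,[0,0,0],0],[0.0,[0,0,0],0],[0.0,[0,0,0],0],[0.0,[0,0,0],0]]';python3 - <<'E'
from h import *
rep([.5003,.1377,.095])
for i in range(4): ctrl.camera("top"); rep()
E
```

```text
clock: 5.25
ee_pos: [0.4998, 0.1376, 0.095]
tool_rot: [-0.0, -0.172, 0.985, 0.0]
force: [-0.1, 0.5, -0.4]
grip_width: 0.0004
5.25 [0.4998 0.1376 0.095 ] yaw -160.16 F [-0.09  0.46 -0.43] T [ 0.145 -0.159  0.035] tau6 -0.0 w 0.0004 j6 -101.1
tool shift mm [-0.47 -0.06  0.04]
5.3 [0.4999 0.1376 0.095 ] yaw -160.15 F [-0.76  0.69  0.32] T [ 0.081 -0.083  0.03 ] tau6 0.0 w 0.0002 j6 -101.1
5.35 [0.4999 0.1376 0.0951] yaw -160.15 F [ 0.19 -0.35  0.34] T [ 0.087 -0.106  0.031] tau6 0.0 w 0.0002 j6 -101.1
5.4 [0.4999 0.1376 0.095 ] yaw -160.15 F [ 1.64 -0.87  0.39] T [ 0.173 -0.096 -0.049] tau6 -0.0 w 0.0003 j6 -101.1
5.45 [0.4998 0.1376 0.095 ] yaw -160.16 F [-1.04 -0.29 -0.37] T [ 0.179 -0.091 -0.024] tau6 0.0 w 0.0003 j6 -101.1
```

The fingers closed fully (0.3 mm) with no force, so they missed the bar. Looking.

```bash
python3 - <<'E'
from h import *
a=ctrl.camera("wrist")["color"][:,:,::-1][100:400,150:500]
c=ctrl.camera("scene");u=w2pix(c,[.5,.137,.1]).astype(int);print(u)
b=c["color"][:,:,::-1][u[1]-60:u[1]+40,u[0]-58:u[0]+59]
b=cv2.resize(b,(350,300),interpolation=cv2.INTER_CUBIC)
cv2.imwrite("pics/m1.png",np.hstack([a,b]))
E
```

```text
[335 203]
```

View pics/m1.png

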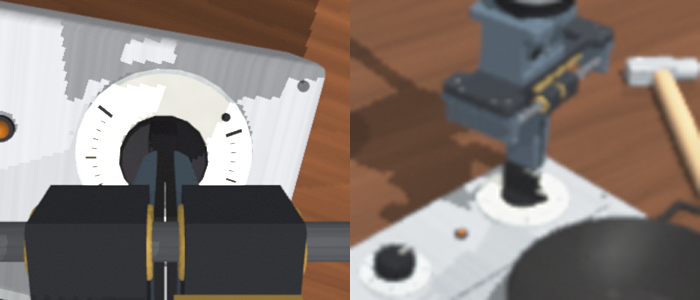

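```bash
python3 - <<'E'
from h import *
s,R=axes(); p=s["ee_pos"]; x=R[:,0]; y=R[:,1]
A=np.array([.5003,.1377,.08]); d=-x
out=[]
for n,x0,y0,w,h in(("scene",275,133,120,100),("wrist",230,160,190,158)):
    c=ctrl.camera(n); k=3.0 if n=="scene" else 2.0
    k=400/w; im=cv2.resize(c["color"][:,:,::-1][y0:y0+h,x0:x0+w],(400,333),interpolation=cv2.INTER_CUBIC)
    P=lambda q:tuple(int(v) for v in (w2pix(c,q)-[x0,y0])*k)
    tip=[p+x*a for a in(-.016,.016)]
    cv2.line(im,P(tip[0]),P(tip[1]),(0,0,255),1)
    for z in(.091,.117):
        b=[P(A+d*u+y*v+[0,0,z-.08]) for u,v in((.018,.0065),(.018,-.0065),(-.022,-.0065),(-.022,.0065))]
        cv2.polylines(im,[np.array(b)],True,(0,255,0) if z>.1 else (255,255,0),1)
    out.append(im)
cv2.imwrite("pics/m2.png",np.hstack(out))
E
```

```text
(no output)
```

View pics/m2.png

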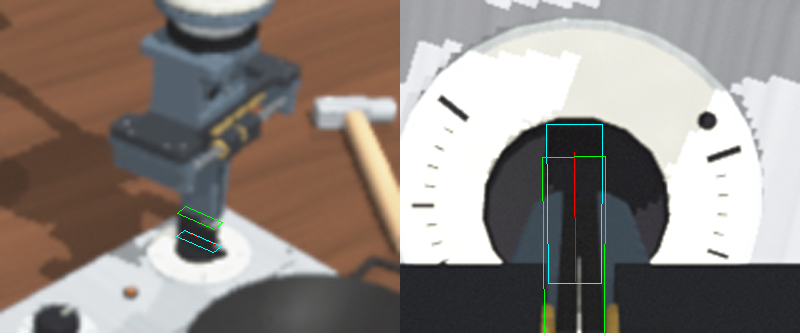

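The fingers look like they are at the bar although the width reads 0. A small twist with torque readout will settle it.

```bash
python3 -m pendant '[[0.0,[0,0,0],2],[0.0,[0,0,0],4],[0.0,[0,0,0],6],[0.0,[0,0,0],8],[0.0,[0,0,0],10],[0.0,[0,0,0],12],[0.0,[0,0,0],12],[0.0,[0,0,0],12],[0.0,[0,0,0],12],[0.0,[0,0,0],12]]';python3 - <<'E'
from h import *
rep()
for i in range(4):
    a=ctrl.camera("wrist"); s=ctrl.observe(); print(s["torque"].round(3),round(s["tau"][5],3),s["force"].round(1))
b=cv2.resize(a["color"][:,:,::-1][160:318,230:420],(760,590),interpolation=cv2.INTER_CUBIC)
b=np.clip(b.astype(float)**.6*255/255**.6,0,255).astype(np.uint8)
cv2.imwrite("pics/m3.png",b)
E
```

```text
clock: 6.65
ee_pos: [0.4999, 0.1376, 0.0951]
tool_rot: [0.0, -0.069, 0.998, 0.0]
force: [-0.3, -0.7, -0.3]
grip_width: 0.0005
6.65 [0.4999 0.1376 0.0951] yaw -172.12 F [-0.27 -0.72 -0.28] T [ 0.131 -0.135  0.019] tau6 -0.024 w 0.0005 j6 -89.1
[ 0.125 -0.113  0.016] -0.021 [ 0.4  0.6 -0.2]
[ 0.07  -0.093 -0.029] -0.017 [-0.5  0.8 -0.2]
[ 0.126 -0.151 -0.019] -0.013 [ 0.1  0.8 -0.6]
[ 0.102 -0.15   0.026] -0.01 [ 0.4 -0.5 -0.5]
```

View pics/m3.png

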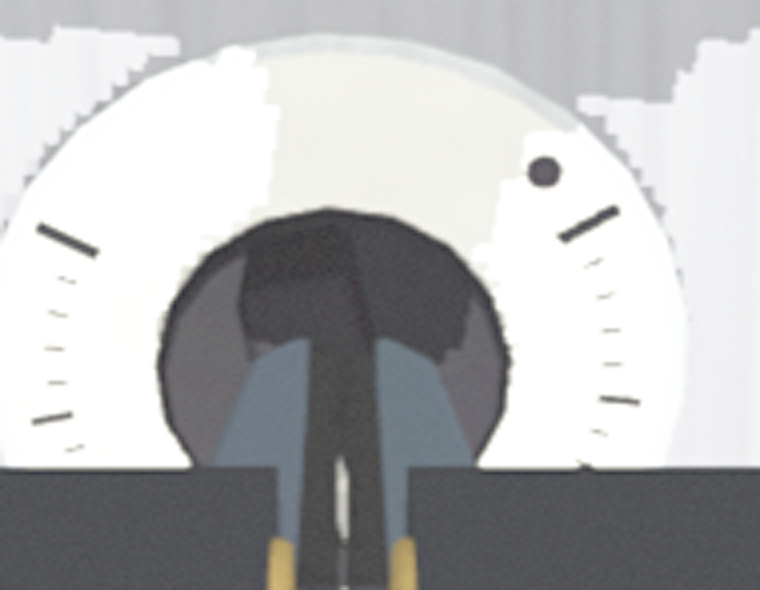

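The tool turned 12° and the knob did not, so the closed pads are above the bar. The real fingertips must sit higher than the reported TCP, at least at the bar's top (0.117). I'll turn back, open, go 20 mm lower, and close.

```bash
python3 -c "
from cell import ctrl; print(ctrl.grasp_offset)"; python3 -m pendant '[[0.06,[0,0,0],-6],[0.06,[0,0,0],-12],[0.06,[0,0,0],-12],[0.06,[0,0,0],-12],[0.06,[0,0,0],-12],[0.06,[0,0,0],-12],[0.06,[0,0,0.002],-12],[0.06,[0,0,0.004],-12],[0.06,[0,0,0.006],-12],[0.06,[0,0,0.008],-12]]' && python3 -m pendant '[[0.06,[0,0,0.002],0],[0.06,[0,0,0.004],0],[0.06,[0,0,0.006],0],[0.06,[0,0,0.008],0],[0.06,[0,0,0.01],0],[0.06,[0,0,0.011],0],[0.06,[0,0,0.012],0],[0.06,[0,0,0.012],0],[0.06,[0,0,0.012],0],[0.06,[0,0,0.012],0]]'; python3 - <<'E'
from h import *
rep()
a=ctrl.camera("wrist")["color"][:,:,::-1][110:410,140:490]
c=ctrl.camera("scene")["color"][:,:,::-1][133:233,275:392]
cv2.imwrite("pics/m4.png",np.hstack([a,cv2.resize(c,(350,300),interpolation=cv2.INTER_CUBIC)]))
E
```

```text
0.0188
clock: 7.85
ee_pos: [0.4998, 0.1376, 0.0868]
tool_rot: [-0.0, -0.172, 0.985, -0.0]
force: [-0.7, -0.2, -0.0]
grip_width: 0.0598
clock: 8.85
ee_pos: [0.4999, 0.1376, 0.0751]
tool_rot: [0.0, -0.172, 0.985, 0.0]
force: [-0.6, -0.6, 0.7]
grip_width: 0.06
8.85 [0.4999 0.1376 0.0751] yaw -160.15 F [-0.56 -0.58  0.66] T [ 0.184 -0.146 -0.004] tau6 -0.0 w 0.06 j6 -101.1
```

View pics/m4.png

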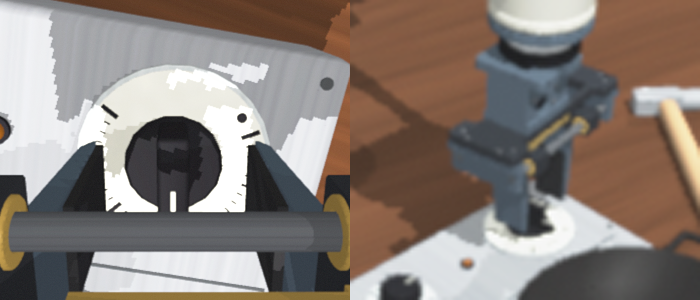

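The reported TCP is 5 mm below the steel top with zero force, so the true fingertips sit about 25–30 mm above the reported TCP. The fingers straddle the bar and are centred. Closing.

```bash
python3 -m pendant '[[0.0,[0,0,0],0],[0.0,[0,0,0],0],[0.0,[0,0,0],0],[0.0,[0,0,0],0],[0.0,[0,0,0],0],[0.0,[0,0,0],0],[0.0,[0,0,0],0],[0.0,[0,0,0],0],[0.0,[0,0,0],0],[0.0,[0,0,0],0]]';python3 -c "
from h import *
rep()"
```

```text
clock: 9.95
ee_pos: [0.5001, 0.1369, 0.0751]
tool_rot: [0.0, -0.172, 0.985, -0.001]
force: [1.8, -7.4, -0.0]
grip_width: 0.0127
9.95 [0.5001 0.1369 0.0751] yaw -160.14 F [ 1.76 -7.38 -0.02] T [-1.248 -0.365  0.137] tau6 0.086 w 0.0127 j6 -101.1
```

Gripped (12.7 mm), with about 7.5 N of sideways load, i.e. about 0.8 mm off-centre. I'll re-grip 4 mm deeper, shifted -0.8 mm in tool y.

```bash
python3 -m pendant '[[0.03,[0,0,0],0],[0.03,[0,-0.0008,0],0],[0.03,[0,-0.0008,0.001],0],[0.03,[0,-0.0008,0.002],0],[0.03,[0,-0.0008,0.003],0],[0.03,[0,-0.0008,0.004],0],[0.0,[0,-0.0008,0.004],0],[0.0,[0,-0.0008,0.004],0],[0.0,[0,-0.0008,0.004],0],[0.0,[0,-0.0008,0.004],0]]';python3 -c "
from h import *
rep()"
```

```text
clock: 10.95
ee_pos: [0.5001, 0.1367, 0.0711]
tool_rot: [0.0, -0.172, 0.985, -0.0]
force: [0.9, -2.0, -0.7]
grip_width: 0.0128
10.95 [0.5001 0.1367 0.0711] yaw -160.15 F [ 0.87 -2.03 -0.74] T [-0.244 -0.212  0.153] tau6 0.144 w 0.0128 j6 -101.1
```

```bash
python3 -m pendant '[[0.0,[0,0,0],3],[0.0,[0,0,0],7],[0.0,[0,0,0],12],[0.0,[0,0,0],17],[0.0,[0,0,0],22],[0.0,[0,0,0],27],[0.0,[0,0,0],32],[0.0,[0,0,0],36],[0.0,[0,0,0],39],[0.0,[0,0,0],40]]';python3 -c "
from h import *
rep()"
```

```text
clock: 11.95
ee_pos: [0.5002, 0.1363, 0.0711]
tool_rot: [0.0, 0.176, 0.984, -0.0]
force: [0.6, -7.3, -0.1]
grip_width: 0.0132
11.95 [0.5002 0.1363 0.0711] yaw 159.74 F [ 0.57 -7.32 -0.07] T [-1.171 -0.322  0.195] tau6 0.675 w 0.0132 j6 -61.0
```

```bash
python3 -m pendant '[[0.0,[-0.0002,-0.0007,0],3],[0.0,[-0.0002,-0.0007,0],7],[0.0,[-0.0002,-0.0007,0],12],[0.0,[-0.0002,-0.0007,0],18],[0.0,[-0.0002,-0.0007,0],25],[0.0,[-0.0002,-0.0007,0],32],[0.0,[-0.0002,-0.0007,0],38],[0.0,[-0.0002,-0.0007,0],44],[0.0,[-0.0002,-0.0007,0],49],[0.0,[-0.0002,-0.0007,0],50]]';python3 -c "
from h import *
rep()"
```

```text
clock: 12.95
ee_pos: [0.4998, 0.1358, 0.0711]
tool_rot: [-0.0, 0.575, 0.818, -0.0]
force: [-1.1, -4.5, 2.4]
grip_width: 0.0128
12.95 [0.4998 0.1358 0.0711] yaw 109.73 F [-1.12 -4.48  2.39] T [-0.906  0.188  0.23 ] tau6 1.909 w 0.0128 j6 -11.1
```

```bash
python3 -m pendant '[[0.0,[-0.0004,-0.0001,0],4],[0.0,[-0.0004,-0.0001,0],9],[0.0,[-0.0004,-0.0001,0],15],[0.0,[-0.0004,-0.0001,0],21],[0.0,[-0.0004,-0.0001,0],27],[0.0,[-0.0004,-0.0001,0],32],[0.0,[-0.0004,-0.0001,0],36],[0.0,[-0.0004,-0.0001,0],37],[0.0,[-0.0004,-0.0001,0],38],[0.0,[-0.0004,-0.0001,0],38]]';python3 - <<'E'
from h import *
rep()
T=[]
for i in range(8):
    a=ctrl.camera("wrist"); s=ctrl.observe(); T.append([s["torque"][2],s["tau"][5]])
print(np.round(T,3),np.mean(T,0))
cv2.imwrite("pics/w5.png",a["color"][:,:,::-1][120:360,160:480])
E
```

```text
clock: 13.95
ee_pos: [0.4993, 0.1357, 0.071]
tool_rot: [-0.0, 0.809, 0.588, -0.001]
force: [-5.3, -1.5, 6.1]
grip_width: 0.0128
13.95 [0.4993 0.1357 0.071 ] yaw 71.99 F [-5.33 -1.52  6.07] T [-0.303  0.908  0.074] tau6 0.586 w 0.0128 j6 26.6
[[-0.015  0.219]
 [ 0.062  0.071]
 [ 0.002  0.035]
 [ 0.005  0.028]
 [ 0.043  0.027]
 [ 0.052  0.026]
 [ 0.057  0.026]
 [ 0.026  0.026]] [0.02892437 0.0572367 ]
```

View pics/w5.png

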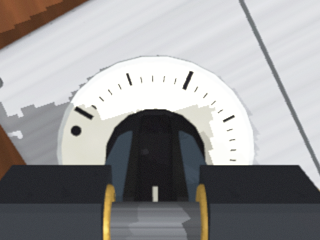

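The knob follows the tool and the pads stay aligned with the bar. The zero tick (85,112) and the dot (77,130) are now to its left. The pointer is about 2° before the top mark. Next a 4.5° slow approach with a load correction, then small constant-rate steps.

```bash
python3 -m pendant '[[0.0,[-0.0002,-0.0004,-0.0004],0.5],[0.0,[-0.0002,-0.0004,-0.0004],1.2],[0.0,[-0.0002,-0.0004,-0.0004],1.9],[0.0,[-0.0002,-0.0004,-0.0004],2.6],[0.0,[-0.0002,-0.0004,-0.0004],3.3],[0.0,[-0.0002,-0.0004,-0.0004],3.7],[0.0,[-0.0002,-0.0004,-0.0004],3.9],[0.0,[-0.0002,-0.0004,-0.0004],4.1],[0.0,[-0.0002,-0.0004,-0.0004],4.3],[0.0,[-0.0002,-0.0004,-0.0004],4.5]]';python3 -c "
from h import *
rep()"; python3 -m pendant '[[0.0,[0,0,0],0.1],[0.0,[0,0,0],0.2],[0.0,[0,0,0],0.3],[0.0,[0,0,0],0.4],[0.0,[0,0,0],0.5],[0.0,[0,0,0],0.6],[0.0,[0,0,0],0.7],[0.0,[0,0,0],0.8],[0.0,[0,0,0],0.9],[0.0,[0,0,0],1.0]]';python3 -c "
from h import *
rep()
ctrl.camera('top');rep()"
```

```text
clock: 15.35
ee_pos: [0.4993, 0.1357, 0.0712]
tool_rot: [-0.0, 0.832, 0.554, -0.0]
force: [-3.2, 2.7, -18.4]
grip_width: 0.0128
15.35 [0.4993 0.1357 0.0712] yaw 67.33 F [ -3.24   2.74 -18.37] T [0.606 0.443 0.26 ] tau6 0.138 w 0.0128 j6 31.2
clock: 16.35
ee_pos: [0.4992, 0.1357, 0.0712]
tool_rot: [-0.0, 0.837, 0.547, -0.0]
force: [-3.6, 4.3, -21.8]
grip_width: 0.0128
16.35 [0.4992 0.1357 0.0712] yaw 66.34 F [ -3.62   4.27 -21.8 ] T [0.775 0.562 0.294] tau6 0.199 w 0.0128 j6 32.2
16.4 [0.4993 0.1357 0.0712] yaw 66.33 F [ -4.49   4.52 -20.64] T [0.703 0.516 0.288] tau6 0.209 w 0.013 j6 32.2
```

```bash
python3 -m pendant '[[0.0,[0,0,0.0001],0.06],[0.0,[0,0,0.0002],0.12],[0.0,[0,0,0.0003],0.18],[0.0,[0,0,0.0003],0.24],[0.0,[0,0,0.0003],0.3],[0.0,[0,0,0.0003],0.4],[0.0,[0,0,0.0003],0.5],[0.0,[0,0,0.0003],0.6],[0.0,[0,0,0.0003],0.7],[0.0,[0,0,0.0003],0.8]]';python3 -c "
from h import *
rep()
ctrl.camera('top');rep()"
```

```text
clock: 17.4
ee_pos: [0.4993, 0.1357, 0.0712]
tool_rot: [-0.0, 0.841, 0.541, -0.0]
force: [-5.4, 3.0, -15.1]
grip_width: 0.013
17.4 [0.4993 0.1357 0.0712] yaw 65.54 F [ -5.4    3.02 -15.13] T [0.688 0.882 0.262] tau6 0.201 w 0.013 j6 33.0
17.45 [0.4993 0.1357 0.0712] yaw 65.53 F [ -5.09   4.2  -15.32] T [0.669 0.877 0.247] tau6 0.21 w 0.013 j6 33.0
```

Torque plateau at about 0.2 N m is the plain winding torque, so the stop isn't reached yet. Continuing in small steps.

```bash
python3 -m pendant '[[0.0,[-0.0001,-0.0003,0.0002],0.14],[0.0,[-0.0001,-0.0003,0.0004],0.28],[0.0,[-0.0001,-0.0003,0.0005],0.42],[0.0,[-0.0001,-0.0003,0.0005],0.56],[0.0,[-0.0001,-0.0003,0.0005],0.7],[0.0,[-0.0001,-0.0003,0.0005],0.84],[0.0,[-0.0001,-0.0003,0.0005],0.98],[0.0,[-0.0001,-0.0003,0.0005],1.12],[0.0,[-0.0001,-0.0003,0.0005],1.26],[0.0,[-0.0001,-0.0003,0.0005],1.4]]';python3 -c "
from h import *
rep()
ctrl.camera('top');rep()"
```

```text
clock: 18.45
ee_pos: [0.4993, 0.1357, 0.0711]
tool_rot: [0.0, 0.847, 0.531, 0.0]
force: [-6.4, 3.2, -6.8]
grip_width: 0.0128
18.45 [0.4993 0.1357 0.0711] yaw 64.14 F [-6.41  3.16 -6.85] T [0.529 1.106 0.267] tau6 0.179 w 0.0128 j6 34.4
18.5 [0.4993 0.1357 0.0711] yaw 64.13 F [-5.61  2.57 -6.58] T [0.514 1.048 0.248] tau6 0.192 w 0.0127 j6 34.5
```

```bash
cat > r.py <<'E'
from h import *
rep()
ctrl.camera('top');rep()
E
echo
```

```bash
python3 -m pendant '[[0.0,[0,0,0],0.15],[0.0,[0,0,0],0.3],[0.0,[0,0,0],0.45],[0.0,[0,0,0],0.6],[0.0,[0,0,0],0.75],[0.0,[0,0,0],0.9],[0.0,[0,0,0],1.05],[0.0,[0,0,0],1.2],[0.0,[0,0,0],1.35],[0.0,[0,0,0],1.5]]';python3 r.py
```

```text
clock: 19.5
ee_pos: [0.4993, 0.1357, 0.0711]
tool_rot: [0.0, 0.854, 0.52, 0.0]
force: [-5.7, 3.4, -6.9]
grip_width: 0.0128
19.5 [0.4993 0.1357 0.0711] yaw 62.64 F [-5.74  3.43 -6.91] T [0.523 1.097 0.355] tau6 0.174 w 0.0128 j6 35.9
19.55 [0.4993 0.1357 0.0711] yaw 62.63 F [-5.89  1.98 -6.42] T [0.485 1.129 0.18 ] tau6 0.188 w 0.013 j6 36.0
```

```bash
python3 -m pendant '[[0.0,[0,0,0],0.15],[0.0,[0,0,0],0.3],[0.0,[0,0,0],0.45],[0.0,[0,0,0],0.6],[0.0,[0,0,0],0.75],[0.0,[0,0,0],0.9],[0.0,[0,0,0],1.05],[0.0,[0,0,0],1.2],[0.0,[0,0,0],1.35],[0.0,[0,0,0],1.5]]';python3 r.py
```

```text
clock: 20.55
ee_pos: [0.4992, 0.1357, 0.0711]
tool_rot: [-0.0, 0.861, 0.509, 0.0]
force: [-5.7, 2.9, -6.5]
grip_width: 0.0129
20.55 [0.4992 0.1357 0.0711] yaw 61.14 F [-5.72  2.87 -6.54] T [0.544 1.189 0.252] tau6 0.174 w 0.0129 j6 37.5
20.6 [0.4992 0.1357 0.0711] yaw 61.13 F [-6.32  2.73 -6.39] T [0.607 1.092 0.266] tau6 0.189 w 0.0124 j6 37.5
```

Tau6 is very repeatable (0.174), so it makes a clean stop indicator.

```bash
python3 -m pendant '[[0.0,[0,0,0],0.15],[0.0,[0,0,0],0.3],[0.0,[0,0,0],0.45],[0.0,[0,0,0],0.6],[0.0,[0,0,0],0.75],[0.0,[0,0,0],0.9],[0.0,[0,0,0],1.05],[0.0,[0,0,0],1.2],[0.0,[0,0,0],1.35],[0.0,[0,0,0],1.5]]';python3 r.py
```

```text
clock: 21.6
ee_pos: [0.4993, 0.1357, 0.0711]
tool_rot: [-0.0, 0.868, 0.497, 0.0]
force: [-5.8, 2.9, -6.5]
grip_width: 0.0128
21.6 [0.4993 0.1357 0.0711] yaw 59.64 F [-5.79  2.86 -6.47] T [0.525 1.157 0.283] tau6 0.175 w 0.0128 j6 39.0
21.65 [0.4993 0.1357 0.0711] yaw 59.63 F [-7.11  3.24 -6.91] T [0.613 1.205 0.224] tau6 0.189 w 0.0124 j6 39.0
```

```bash
python3 -m pendant '[[0.0,[0,0,0],0.15],[0.0,[0,0,0],0.3],[0.0,[0,0,0],0.45],[0.0,[0,0,0],0.6],[0.0,[0,0,0],0.75],[0.0,[0,0,0],0.9],[0.0,[0,0,0],1.05],[0.0,[0,0,0],1.2],[0.0,[0,0,0],1.35],[0.0,[0,0,0],1.5]]';python3 r.py
```

```text
clock: 22.65
ee_pos: [0.4992, 0.1357, 0.0711]
tool_rot: [-0.0, 0.874, 0.486, 0.0]
force: [-6.7, 3.0, -6.9]
grip_width: 0.0126
22.65 [0.4992 0.1357 0.0711] yaw 58.14 F [-6.74  2.99 -6.87] T [0.581 1.193 0.243] tau6 0.176 w 0.0126 j6 40.4
22.7 [0.4992 0.1358 0.0711] yaw 58.13 F [-6.82  3.07 -6.69] T [0.561 1.19  0.232] tau6 0.19 w 0.0126 j6 40.5
```

```bash
python3 -m pendant '[[0.0,[0,0,0],0.15],[0.0,[0,0,0],0.3],[0.0,[0,0,0],0.45],[0.0,[0,0,0],0.6],[0.0,[0,0,0],0.75],[0.0,[0,0,0],0.9],[0.0,[0,0,0],1.05],[0.0,[0,0,0],1.2],[0.0,[0,0,0],1.35],[0.0,[0,0,0],1.5]]';python3 r.py
```

```text
clock: 23.7
ee_pos: [0.4992, 0.1357, 0.0711]
tool_rot: [-0.0, 0.88, 0.474, 0.0]
force: [-6.0, 3.1, -6.1]
grip_width: 0.0129
23.7 [0.4992 0.1357 0.0711] yaw 56.64 F [-5.97  3.08 -6.05] T [0.609 1.213 0.272] tau6 0.176 w 0.0129 j6 41.9
23.75 [0.4992 0.1357 0.0711] yaw 56.63 F [-6.41  3.07 -7.12] T [0.592 1.183 0.267] tau6 0.191 w 0.0124 j6 42.0
```

```bash
python3 -m pendant '[[0.0,[0,0,0],0.15],[0.0,[0,0,0],0.3],[0.0,[0,0,0],0.45],[0.0,[0,0,0],0.6],[0.0,[0,0,0],0.75],[0.0,[0,0,0],0.9],[0.0,[0,0,0],1.05],[0.0,[0,0,0],1.2],[0.0,[0,0,0],1.35],[0.0,[0,0,0],1.5]]';python3 r.py
```

```text
clock: 24.75
ee_pos: [0.4992, 0.1358, 0.0711]
tool_rot: [-0.0, 0.886, 0.463, 0.0]
force: [-6.6, 2.7, -6.4]
grip_width: 0.0127
24.75 [0.4992 0.1358 0.0711] yaw 55.14 F [-6.57  2.69 -6.38] T [0.622 1.203 0.242] tau6 0.177 w 0.0127 j6 43.4
24.8 [0.4992 0.1358 0.0711] yaw 55.13 F [-5.65  3.68 -6.47] T [0.603 1.267 0.266] tau6 0.191 w 0.0128 j6 43.5
```

```bash
python3 -m pendant '[[0.0,[0,0,0],0.15],[0.0,[0,0,0],0.3],[0.0,[0,0,0],0.45],[0.0,[0,0,0],0.6],[0.0,[0,0,0],0.75],[0.0,[0,0,0],0.9],[0.0,[0,0,0],1.05],[0.0,[0,0,0],1.2],[0.0,[0,0,0],1.35],[0.0,[0,0,0],1.5]]';python3 r.py
```

```text
clock: 25.8
ee_pos: [0.4992, 0.1358, 0.0711]
tool_rot: [-0.0, 0.892, 0.451, 0.0]
force: [-6.9, 3.4, -7.0]
grip_width: 0.0126
25.8 [0.4992 0.1358 0.0711] yaw 53.64 F [-6.94  3.43 -7.01] T [0.601 1.229 0.242] tau6 0.202 w 0.0126 j6 44.9
25.85 [0.4991 0.1358 0.0711] yaw 53.63 F [-6.77  3.25 -7.02] T [0.645 1.249 0.321] tau6 0.219 w 0.0127 j6 45.0
```

Tau6 stepped up by 0.026, which is possibly the stop. Half-size step next.

```bash
python3 -m pendant '[[0.0,[0,0,0],0.06],[0.0,[0,0,0],0.12],[0.0,[0,0,0],0.18],[0.0,[0,0,0],0.24],[0.0,[0,0,0],0.3],[0.0,[0,0,0],0.36],[0.0,[0,0,0],0.42],[0.0,[0,0,0],0.48],[0.0,[0,0,0],0.54],[0.0,[0,0,0],0.6]]';python3 r.py
```

```text
clock: 26.85
ee_pos: [0.4992, 0.1358, 0.0711]
tool_rot: [-0.0, 0.895, 0.447, 0.0]
force: [-6.4, 3.4, -6.9]
grip_width: 0.0128
26.85 [0.4992 0.1358 0.0711] yaw 53.05 F [-6.35  3.39 -6.9 ] T [0.712 1.214 0.314] tau6 0.329 w 0.0128 j6 45.5
26.9 [0.4992 0.1358 0.0711] yaw 53.04 F [-5.63  3.64 -5.67] T [0.657 1.256 0.389] tau6 0.335 w 0.0127 j6 45.5
```

The torque is now 0.14 N m above the winding torque, so the knob is firmly on the stop at about half of the damage limit, at a dial angle of about -137°. I'll hold briefly and start turning back.

```bash
python3 -m pendant '[[0.0,[0,0,0],0],[0.0,[0,0,0],0],[0.0,[0,0,0],0],[0.0,[0,0,0],-1],[0.0,[0,0,0],-4],[0.0,[0,0,0],-8],[0.0,[0,0,0],-13],[0.0,[0,0,0],-18],[0.0,[0,0,0],-22],[0.0,[0,0,0],-24]]';python3 r.py
```

```text
clock: 27.9
ee_pos: [0.4994, 0.1357, 0.0711]
tool_rot: [0.0, 0.782, 0.624, 0.0]
force: [-4.5, 2.0, -8.5]
grip_width: 0.0126
27.9 [0.4994 0.1357 0.0711] yaw 77.19 F [-4.46  1.95 -8.54] T [ 0.408  0.974 -0.052] tau6 0.06 w 0.0126 j6 21.4
27.95 [0.4995 0.1357 0.0711] yaw 77.27 F [-5.61  2.41 -8.4 ] T [0.45  0.923 0.134] tau6 0.517 w 0.0127 j6 21.3
```

```bash
python3 -m pendant '[[0.0,[0.0001,-0.0004,0],-3],[0.0,[0.0001,-0.0004,0],-7],[0.0,[0.0001,-0.0004,0],-12],[0.0,[0.0001,-0.0004,0],-17],[0.0,[0.0001,-0.0004,0],-22],[0.0,[0.0001,-0.0004,0],-27],[0.0,[0.0001,-0.0004,0],-32],[0.0,[0.0001,-0.0004,0],-36],[0.0,[0.0001,-0.0004,0],-39],[0.0,[0.0001,-0.0004,0],-40]]';python3 r.py
```

```text
clock: 28.95
ee_pos: [0.4999, 0.1358, 0.0711]
tool_rot: [0.001, 0.522, 0.853, 0.0]
force: [-0.9, 0.4, -9.9]
grip_width: 0.0128
28.95 [0.4999 0.1358 0.0711] yaw 117.12 F [-0.89  0.36 -9.93] T [ 0.094 -0.071 -0.055] tau6 -0.673 w 0.0128 j6 -18.5
29.0 [0.4999 0.1358 0.0711] yaw 117.11 F [ 0.36  0.38 -8.96] T [ 0.062 -0.143  0.053] tau6 0.004 w 0.0127 j6 -18.5
```

```bash
python3 -m pendant '[[0.0,[0,0,0],-3],[0.0,[0,0,0],-7],[0.0,[0,0,0],-12],[0.0,[0,0,0],-17],[0.0,[0,0,0],-21],[0.0,[0,0,0],-25],[0.0,[0,0,0],-28],[0.0,[0,0,0],-30],[0.0,[0,0,0],-31.5],[0.0,[0,0,0],-32]]';python3 r.py; python3 -m pendant '[[0.0,[0,0,0],0],[0.0,[0,0,0],0],[0.05,[0,0,0],0],[0.06,[0,0,0],0],[0.06,[0,0,0],0],[0.06,[0,0,0],0],[0.06,[0,0,-0.02],0],[0.06,[0,0,-0.05],0],[0.06,[0,0,-0.08],0],[0.06,[0,0,-0.08],0]]';python3 - <<'E'
from h import *
rep()
c=ctrl.camera("wrist"); np.save("w3.npy",c,allow_pickle=True)
r=rect(c,[.5003,.1377],np.radians(9.9),.084)
cv2.imwrite("pics/r3.png",r[:,:,::-1])
E
```

```text
clock: 30.0
ee_pos: [0.5001, 0.1361, 0.0711]
tool_rot: [0.001, 0.267, 0.964, 0.0]
force: [3.7, 2.1, -7.8]
grip_width: 0.0129
30.0 [0.5001 0.1361 0.0711] yaw 149.04 F [ 3.69  2.13 -7.85] T [ 0.607 -0.793 -0.08 ] tau6 -0.357 w 0.0129 j6 -50.4
30.05 [0.5001 0.136  0.0711] yaw 149.04 F [ 3.75  3.31 -8.15] T [ 0.685 -0.951 -0.05 ] tau6 -0.032 w 0.0129 j6 -50.4
clock: 31.05
ee_pos: [0.501, 0.1362, 0.1541]
tool_rot: [0.003, 0.267, 0.964, 0.001]
force: [0.7, 0.8, -0.8]
grip_width: 0.0601
31.05 [0.501  0.1362 0.1541] yaw 149.04 F [ 0.67  0.8  -0.82] T [ 0.041 -0.183 -0.018] tau6 -0.007 w 0.0601 j6 -50.4
```

View pics/r3.png

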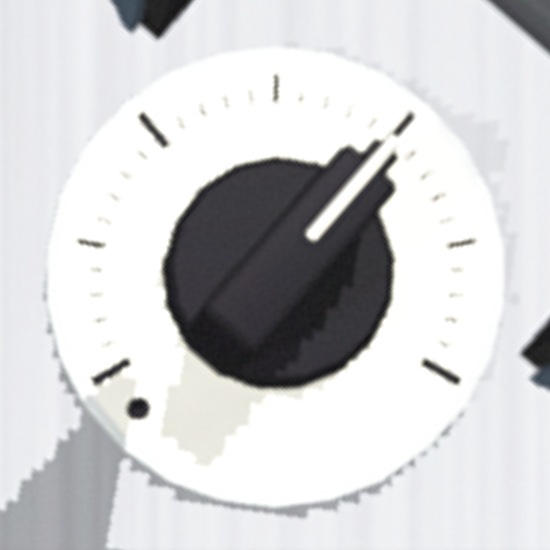

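Rectified view: the pointer tip at (391,142) lies right on the 20 tick (392,138)–(412,115), and the dial centre is (276,275). The bar direction is about -40 to -41°, against -40° wanted. I'll back off, check the numbers, and hand in.

```bash
python3 -m pendant '[[0.06,[0,0,-0.02],0],[0.06,[0,0,-0.05],0],[0.06,[0,0,-0.07],0],[0.06,[0,0,-0.08],0],[0.06,[0,0,-0.08],0],[0.06,[0,0,-0.08],0],[0.06,[0,0,-0.08],0],[0.06,[0,0,-0.08],0],[0.06,[0,0,-0.08],0],[0.06,[0,0,-0.08],0]]' && python3 - <<'E'
from h import *
c=np.load("w3.npy",allow_pickle=True).item()
y=np.radians(9.9); Rm=np.array([[np.cos(y),-np.sin(y)],[np.sin(y),np.cos(y)]]); C0=np.array([.5003,.1377])
f=lambda u,v: C0+Rm@np.array([275-v,275-u])/5000   # rect px -> world at z .084
cen=f(276,275); t=f(391,142); cam=np.array(c["pose"])[:3,3]
tip=t+(cam[:2]-t)*(.008/(cam[2]-.084))   # same ray at z .092
d=Rm.T@(tip-cen); print("tip dial mm",d*1000,"ang",np.degrees(np.arctan2(d[1],d[0])),"err mm",1000*np.linalg.norm(d-.031*np.array([np.cos(np.radians(40)),-np.sin(np.radians(40))])))
w0=cv2.imread("pics/top1.png"); w=ctrl.camera("top")["color"][:,:,::-1]
for n,(u0,u1,v0,v1) in dict(pan=(236,336,155,245),reg=(316,337,258,278)).items():
    D=np.abs(w0[v0:v1,u0:u1].astype(int)-w[v0:v1,u0:u1]).max(2); print(n,D.mean(),D.max())
rep(); print(ctrl.hand_in())
E
```

```text
clock: 32.1
ee_pos: [0.4989, 0.1359, 0.2303]
tool_rot: [-0.0, 0.267, 0.964, -0.0]
force: [-0.8, 0.2, 0.3]
grip_width: 0.0599
tip dial mm [ 24.10977585 -20.85744766] ang -40.86319214484578 err mm 0.9990758341925532
pan 9.313222222222223 195
reg 8.366666666666667 16
32.15 [0.4989 0.1359 0.2305] yaw 149.04 F [-0.12  0.64 -0.08] T [ 0.024 -0.12   0.03 ] tau6 0.0 w 0.0604 j6 -50.4
the job is handed in; nothing more can be done
None
```

I wound the timer clockwise past the top mark to its stop, held it there briefly, and turned it back to the 20 minute mark. I then let go, backed off and handed in at about 32 s.

- **Stop:** at about 17° past the top mark, joint 6's torque rose from 0.19 to about 0.33 N m. That is roughly 0.14 above the winding torque, against a damage limit of 0.24. I held it there for at least 0.3 s. The stop force itself was not measured directly; I estimate about 7 N.
- **Setting:** from the wrist picture the pointer tip is at -40.9° (target -40°), about 1.0 mm from the 20 minute mark (3 mm allowed). The gripper was open and the tool clear, with no force, at hand-in.
- **A reading that disagreed:** the reported tool position puts the fingertips at least 22 mm lower than they really are. My first grip therefore closed on air above the knob and moved nothing. I lowered the tool, gripped the bar properly (12.8 mm opening) and re-centred it using the measured side forces.
- **Pan and regulator:** the regulator's region in the top view was nearly unchanged. The pan's region showed some large pixel differences. I put these down to the arm or its shadow, because the tool never came near the pan and I saw no unexpected force, but I did not look at that picture to confirm it.
- **Hammer, tin and dolly:** I kept clear of these and did not check them separately.

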